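# Make up a row of three cups and cycle the pedal transfer

### The arm

A 6-joint arm with a two-finger parallel gripper is mounted at the origin on the work surface. World frame = base frame: x ahead of the robot, y to its left, z up, the work surface at z = 0. Lengths are in m, angles in rad, forces in N, time in s.
With the tool pointing down it reaches from about 0.3 to 0.775 m from the base axis. Payload 14.6 kg.
Tool frame: the origin (TCP) lies midway between the tips of the shut fingers; the grasp point (between the pads) lies 19 mm behind it (tcp_to_grasp is the distance from the TCP to the grasp point, in m); z points along the fingers, y is the line along which they close (so a half turn about z gives the same grasp; the last joint's range is limited). The gripper opens to 94 mm and grips with 3 to 60 N. Pads are 16 mm wide; open, the fingers measure 119 mm over their backs; the gripper's body (75 mm by 177 mm) begins 78 mm behind the grasp point.
Start: joints at [1.054, 0.3, 1.521, -0, 1.321, -0.067], TCP at [0.239, 0.495, 0.205] pointing down, gripper open.
Joint ranges: [-3.03, 3.03], [-0.79, 2.21], [0.23, 2.52], [-1.04, 4.18], [0, 3.07], [-2.55, 2.55]. Speed limits (rad/s): [2.22, 2.22, 2.57, 3.14, 3.14, 3.14].

### API

Orientations are given as [roll, pitch, yaw] about the fixed x, y, z axes, in that order (R = Rz(yaw) Ry(pitch) Rx(roll)).
In Python, from station import * gives the robot as it stands.
- The arm moves only by the tool send_rows, never from a script. Its argument "motion" is a list of rows, each a list of 3 entries, a list of its own where there are three numbers: the shift along the tool's x, y, z in units of 0.03 m (1.0 is 0.03 m), then the turn, a rotation vector about the tool's x, y, z in units of 0.12 rad (1.0 is 0.12 rad), then the opening, from -1 (shut) to 1 (fully open). In form: [[[x, y, z], [rx, ry, rz], grip], ...]. A call has 1 to 12 rows; each row shifts and turns the commanded pose from where the row before left it, along the tool's axes as they then stand; what a row does not reach is not made up. A row lasts 1/10 s, in which the tool goes at most 50 mm and 8.59 degrees, less where a joint would pass 70% of its speed; a pose out of reach is approached as far as the arm can. A call with a number of a shift or a turn outside -1 to 1 is refused whole. A call with a gripper value outside its range is refused whole. The fingers move at their own pace and stop on an object; "squeeze" is the grip in N (left out, the last holds). Time passes only in rows, so rows that do not move let the fingers close. It gives the time, the measured TCP pose, the force, the opening and the grip force at its end, in the units of the state.
- get_obs(): the state, without advancing time (a new reading comes with each control period).
- camera(name): name is "scene" or "top" or "wrist"; returns a dict with "pixels" (420x560x3 uint8, red, green, blue), "depth" (420x560 float32, m along the optical axis (not along the pixel's ray), 0 where there is no reading), "fx", "fy", "cx", "cy" (pixels), "rvec" (rotation vector, rad) and "tvec" (3), from world to camera coordinates, as OpenCV has them. Camera axes: x right, y down, z forward; pixel columns grow to the right and rows downward; lengths in m; the calibration is good to about 2 mm. A picture is of the moment at which its call begins.
- hand_in(): hands the job in; it is judged then, once.
The state is a dict: "time_s": time; "qpos": joint angles; "joint_vel": joint speeds; "tau": joint torques, N m; "ee_pos": TCP position; "eef_rot": TCP orientation; "force": force on the tool from outside, world axes, zero at the start; "moment": the same for the moment, N m; "grip_width": finger opening in m; "grip_force": force on a finger pad.
Only numpy, scipy, OpenCV 4.12 (cv2) and the standard library are available. Lean on these libraries where they do the work, as an engineer would, in place of code of your own. Each camera call takes 0.05 s, during which the arm holds its last target. There are 200 camera calls.

### The job

One steel cup already stands on the dark loading strip of the pedal-driven transfer table: make it up to exactly three, standing upright side by side in a row on the strip, by adding any two of the three cups on the bench, and leave the last cup where it stands. Then press the pedal smoothly down to its stop and keep it there a moment, so that the pusher slides all three onto the white delivery tray still upright, and let the pedal come back up. Leave the flask and the stack of lids alone.

Things in the scene. Friction and masses are not known exactly. Their poses are not given: they have to be found in the camera images.
- cup_a: One of four identical plain stainless-steel cups, 64 mm outer diameter, 60 mm tall, 3 mm wall, open at the top, about 90 g. Origin: centre of its underside; z up its axis. This one starts on the loading strip, anywhere along it up to 100 mm from its middle.
- cup_b: One of four identical plain stainless-steel cups, 64 mm outer diameter, 60 mm tall, 3 mm wall, open at the top, about 90 g. Origin: centre of its underside; z up its axis. Starts on the bench, to the left of the transfer table.
- cup_c: One of four identical plain stainless-steel cups, 64 mm outer diameter, 60 mm tall, 3 mm wall, open at the top, about 90 g. Origin: centre of its underside; z up its axis. Starts on the bench, to the left of the transfer table.
- cup_d: One of four identical plain stainless-steel cups, 64 mm outer diameter, 60 mm tall, 3 mm wall, open at the top, about 90 g. Origin: centre of its underside; z up its axis. Starts on the bench, to the left of the transfer table.
- strip (a point): Middle of the loading strip: a dark rubber inlay, 70 mm wide (x), 308 mm long (y), level with the steel deck of the fixed transfer table, 40 mm above the bench. Axes: x the pushing direction, away from the robot; y along the strip; z up. Side rails 16 mm tall have inner faces at y = +-155 mm. A cup is on the strip with its centre within 25 mm of the strip's middle line.
- pusher_face (a point): Middle of the lower front edge of the pusher blade, at deck height. At rest it is 80 mm behind the strip's middle (strip x = -80 mm). The blade is 296 mm wide with a 390 mm wide top bar, 49 mm tall above the deck. It moves 150 mm in +x in proportion to the pedal angle, and returns with the pedal.
- tray (a point): Middle of the white delivery tray floor, level with the deck, 115 mm (x) by 308 mm (y), 112.5 mm beyond the strip's middle in its +x; same axes as the strip. A fence 28 mm tall closes its far side, 62 mm beyond this point.
- pedal_pad (a point): Point to press: top face of the pedal's rubber tread, on its centre line, 120 mm from the hinge; moves with the tread. The tread is 80 mm wide, 150 mm long, beside the table on the robot's right, its near end raised. At rest the point is about 80 mm above the bench and the tread slopes 0.38 rad; at the stop about 40 mm, 11 mm nearer the robot, slope 0.03 rad. Axes as the strip's when up.
- pedal_hinge (a point): Middle of the pedal's hinge axis, at the tread's far (+x) end, 28 mm above the bench; the axis runs along the table's y. Fixed to the table, axes as the strip's, 255 mm to -y and 60 mm to +x of the strip's middle.
- pedal (a joint): Pedal angle in rad: 0 = up (spring-held), 0.35 = down at its stop. Pressed 120 mm from the hinge it takes about 3 N to start, 8 N at the stop, and up to about 10 N more while it pushes three cups. It springs back by itself when let go.
- flask: Bystander: closed stainless flask, 72 mm diameter, 205 mm tall, standing; origin at the centre of its underside.
- lids: Bystander: stack of four steel lids (one piece), 74 mm diameter, 52 mm tall; origin at the centre of its underside.
Not all that is in view belongs to the job. Leave any orange or red look-alike of the cup_d alone.

How it is judged:
By the outcome, as a careful person would: the job done as asked, in the order asked, and still so for the second after the job is handed in, with the robot touching nothing.
It also fails if it takes over 64 s, if anything falls off the work surface, if the arm or the gripper's body presses on something with over 40 N, if the wrist force passes 120 N, or if a joint passes its speed limit or range.

## Working session

There is one attempt and no reset: what is moved stays moved. The work goes in short steps, Python scripts to look and compute and a tool call to move; the robot and the scene stay as the last step left them, time stands still between calls to the robot, and variables do not carry over. Pictures are saved under pics/ and viewed, at most 10 in all, crops included, and the job is handed in when it is done.

Besides the shell and the picture viewer there is one more tool, called after ">>>" as a command line: name --argument value ..., lists and objects as JSON in quotes. send_rows: Moves the arm, as the interface text tells. Its arguments: {"type":"object","properties":{"motion":{"type":"array"},"squeeze":{"type":"number"}},"required":["motion"]}

```bash
mkdir -p pics; cat > h.py <<'E'
from station import *
import numpy as np, cv2
def cam(n):
    c=camera(n); c['R']=cv2.Rodrigues(np.array(c['rvec'],float))[0]; c['t']=np.array(c['tvec'],float).ravel(); return c
def ray(c,u,v,z):
    d=c['R'].T@np.array([(u-c['cx'])/c['fx'],(v-c['cy'])/c['fy'],1]); o=-c['R'].T@c['t']
    return o+d*(z-o[2])/d[2]
def cloud(c):
    v,u=np.mgrid[:420,:560]; d=c['depth']
    P=np.stack([(u-c['cx'])/c['fx']*d,(v-c['cy'])/c['fy']*d,d],-1)
    return (P-c['t'])@c['R']
def save(c,n): cv2.imwrite('pics/'+n,cv2.cvtColor(c['pixels'],cv2.COLOR_RGB2BGR))
E
python3 - <<'E'
from h import *
a=cam('top');b=cam('scene');save(a,'top.png');save(b,'scene.png')
np.savez('top.npz',**a)
for c in(a,b):print(-c['R'].T@c['t'],c['fx'])
o=get_obs();print(o)
E
```

```text
[0.38411172 0.01302472 1.07113235] 410.66752727258626
[ 1.50390492 -0.1434894   0.96078161] 483.0791129078325
{'time_s': 0.1, 'qpos': array([ 1.05439191e+00,  3.00370313e-01,  1.52150698e+00, -2.34425968e-07,
        1.32071941e+00, -6.65512525e-02]), 'joint_vel': array([-0.0003325 , -0.00209233, -0.00161144, -0.00015437, -0.00046221,
        0.00057179]), 'tau': array([ 6.63605751e-04, -5.32648587e+01, -3.53281045e+01,  7.08840997e-02,
        2.34844390e-02, -2.77485282e-05]), 'ee_pos': array([0.23902028, 0.49508603, 0.20497297]), 'eef_rot': array([-3.14059081e+00, -6.65447482e-05,  2.69173951e+00]), 'force': array([-0.1916102 ,  0.6443618 ,  0.58353055]), 'moment': array([-0.05385899, -0.01468228, -0.03907934]), 'grip_force': 0.0, 'grip_width': 0.0940753284624447}
```

View pics/top.png

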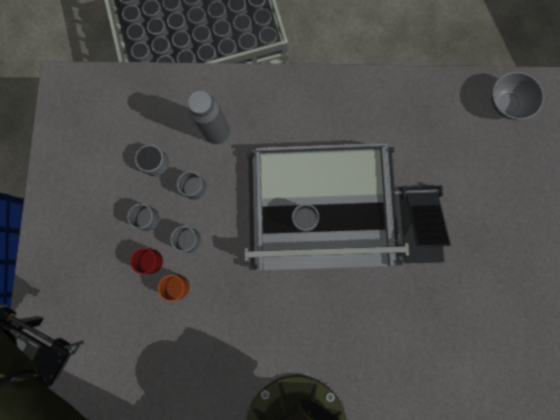

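View pics/scene.png

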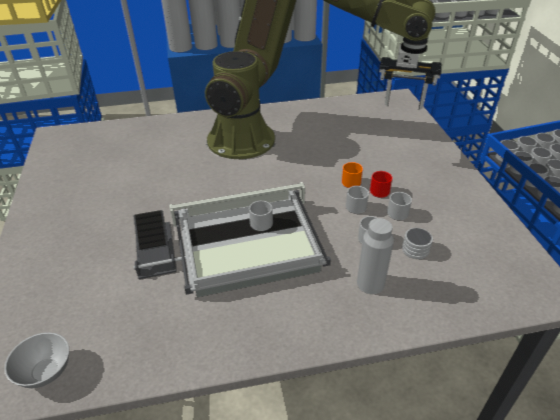

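The top view shows the strip near (322,218) with cup_a at (305,217). The bench cups are at (191,184), (142,215) and (184,238). The lids are at (150,158), the flask at (205,115), the red and orange look-alikes at (147,261) and (173,287), and the pedal at (430,220).

```bash
python3 - <<'E'
from h import *
c=cam('top');P=cloud(c);hsv=cv2.cvtColor(c['pixels'],cv2.COLOR_RGB2HSV)
def circ(u,v,z,tol=.006):
    m=np.zeros((420,560),bool);m[v-24:v+24,u-24:u+24]=1
    q=P[m&(abs(P[...,2]-z)<tol)][:,:2].astype(np.float32)
    w=ray(c,u,v,z)[:2]; q=q[np.hypot(*(q-w).T)<.05]
    A=np.c_[2*q,np.ones(len(q))];s=np.linalg.lstsq(A,(q**2).sum(1),rcond=None)[0]
    (x,y),r=cv2.minEnclosingCircle(q.copy())
    return len(q),np.round([s[0],s[1],(s[2]+s[0]**2+s[1]**2)**.5,x,y,r],4)
for n,u,v,z in[('a',305,217,.1),('far',191,184,.06),('left',142,215,.06),('near',184,238,.06),('lids',150,158,.052),('red',147,261,.06),('org',173,287,.06)]:print(n,circ(u,v,z))
V=hsv[...,2].astype(int);S=hsv[...,1]
def rect(m,z,n):
    k,l,st,ce=cv2.connectedComponentsWithStats(m.astype(np.uint8));i=1+st[1:,4].argmax()
    vv,uu=np.nonzero(l==i);q=np.array([ray(c,u,v,z)[:2] for u,v in zip(uu,vv)],np.float32)
    r=cv2.minAreaRect(q);print(n,r);print(np.round(cv2.boxPoints(r),4))
w=np.zeros((420,560),bool);w[140:262,256:390]=1
rect(w&(V>150)&(np.mgrid[:420,:560][0]<205),.04,'tray')
rect(w&(V<40),.04,'strip')
w[:]=0;w[180:250,405:455]=1
rect(w&(V<40),.06,'pedal')
q=P[240:262,244:410].reshape(-1,3);q=q[(q[:,2]>.08)&(q[:,2]<.1)];print('bar',q.min(0),q.max(0),cv2.minAreaRect(q[:,:2].astype(np.float32)))
for u,v in[(415,200),(430,200),(430,215),(430,230),(430,240),(440,243),(322,218),(350,218),(320,175)]:print(u,v,V[v,u],P[v,u].round(4))
E
```

```text
a (107, array([ 0.5082, -0.0072,  0.0302,  0.5084, -0.0073,  0.0319]))
far (121, array([0.5913, 0.2865, 0.0302, 0.5911, 0.2859, 0.0324]))
left (124, array([0.5054, 0.4061, 0.0303, 0.5061, 0.4061, 0.0326]))
near (118, array([0.4518, 0.293 , 0.0301, 0.4518, 0.2935, 0.0322]))
lids (616, array([0.6575, 0.3978, 0.0261, 0.6585, 0.3981, 0.0379]))
red (132, array([0.3947, 0.3892, 0.0302, 0.3951, 0.3895, 0.0322]))
org (123, array([0.3314, 0.3156, 0.0302, 0.3312, 0.3164, 0.0326]))Traceback (most recent call last):
  File "<stdin>", line 17, in <module>
  File "<stdin>", line 13, in rect
ValueError: attempt to get argmax of an empty sequence
```

```bash
python3 - <<'E'
from h import *
c=cam('top');P=cloud(c);V=c['pixels'].max(2).astype(int)
for u,v in[(322,218),(350,218),(320,175),(320,195),(320,237),(430,230)]:print(u,v,V[v,u],P[v,u].round(4))
def rect(m,z,n):
    k,l,st,ce=cv2.connectedComponentsWithStats(m.astype(np.uint8));i=1+st[1:,4].argmax()
    vv,uu=np.nonzero(l==i);q=np.array([ray(c,u,v,z)[:2] for u,v in zip(uu,vv)],np.float32)
    r=cv2.minAreaRect(q);print(n,r);print(np.round(cv2.boxPoints(r),4))
w=np.zeros((420,560),bool);w[140:262,256:390]=1
t=V[175,320]
rect(w&(V>t*.85),.04,'tray')
rect(w&(V<35),.04,'strip')
q=P[240:262,244:410].reshape(-1,3);q=q[(q[:,2]>.08)&(q[:,2]<.1)];print('bar',q.min(0),q.max(0),cv2.minAreaRect(q[:,:2].astype(np.float32)))
for v in range(186,250,6):print(v,[(V[v,u],*P[v,u].round(3)) for u in (412,430,440)])
E
```

```text
322 218 23 [ 0.5129 -0.0522  0.039 ]
350 218 25 [ 0.5145 -0.1225  0.0393]
320 175 142 [ 0.6239 -0.0457  0.0393]
320 195 139 [ 0.5721 -0.0465  0.0372]
320 237 116 [ 0.4648 -0.0478  0.0387]
430 230 13 [ 0.4852 -0.3087  0.0779]
tray ((0.6254987716674805, -0.03950481116771698), (0.11719900369644165, 0.29267260432243347), 3.160677433013916)
[[ 0.5589  0.1034]
 [ 0.5751 -0.1888]
 [ 0.6921 -0.1824]
 [ 0.6759  0.1098]]
strip ((0.5178614258766174, -0.11813095211982727), (0.06420644372701645, 0.18028570711612701), 3.4174063205718994)
[[ 0.4804 -0.0301]
 [ 0.4912 -0.21  ]
 [ 0.5553 -0.2062]
 [ 0.5445 -0.0262]]
bar [ 0.40182096 -0.25339884  0.08006374] [0.4520617  0.1361702  0.09385422] ((0.4270230829715729, -0.05827866494655609), (0.02860954776406288, 0.3895065486431122), 3.2860474586486816)
186 [(np.int64(49), np.float64(0.607), np.float64(-0.288), np.float64(0.007)), (np.int64(34), np.float64(0.607), np.float64(-0.333), np.float64(0.011)), (np.int64(39), np.float64(0.601), np.float64(-0.349), np.float64(0.04))]
192 [(np.int64(78), np.float64(0.587), np.float64(-0.282), np.float64(0.028)), (np
[... 1472 characters left out ...]
.334), np.float64(0.074))]
234 [(np.int64(41), np.float64(0.481), np.float64(-0.285), np.float64(0.008)), (np.int64(17), np.float64(0.475), np.float64(-0.308), np.float64(0.08)), (np.int64(17), np.float64(0.476), np.float64(-0.33), np.float64(0.083))]
240 [(np.int64(43), np.float64(0.465), np.float64(-0.284), np.float64(0.01)), (np.int64(16), np.float64(0.46), np.float64(-0.305), np.float64(0.087)), (np.int64(16), np.float64(0.461), np.float64(-0.328), np.float64(0.09))]
246 [(np.int64(43), np.float64(0.45), np.float64(-0.286), np.float64(0.005)), (np.int64(37), np.float64(0.447), np.float64(-0.307), np.float64(0.08)), (np.int64(36), np.float64(0.452), np.float64(-0.354), np.float64(0.011))]
```

Strip middle ≈ (0.514, -0.054) with yaw ≈ 0.057. The tray edges, the bar, the pad height of 0.080 and the rim radii of 32 mm all agree with this. I'll turn the tool so it closes along strip x, which makes tool x equal to strip y.

>>> send_rows --motion '[[[0,0,0],[0,0,0.985],1],[[0,0,0],[0,0,0.985],1],[[0,0,0],[0,0,0.985],1],[[0,0,0],[0,0,0.985],1],[[0,0,0],[0,0,0.985],1],[[0,0,0],[0,0,0.985],1],[[0,0,0],[0,0,0.985],1],[[0,0,0],[0,0,0.985],1],[[0,0,0],[0,0,0.985],1],[[0,0,0],[0,0,0],1]]' --squeeze 15

```text
time_s: 1.2
ee_pos: [0.2391, 0.4952, 0.2053]
eef_rot: [-3.141, 0.0, 1.626]
force: [0.8, -0.1, -0.3]
grip_width: 0.0943
grip_force: 0.0
```

```bash
cat >> h.py <<'E'
C=np.array([.514,-.054]);YAW=.057
def strip(p):
    d=np.array(p[:2])-C;c,s=np.cos(YAW),np.sin(YAW);return np.array([c*d[0]+s*d[1],-s*d[0]+c*d[1]])
def go(p):
    "rows' units [tool x,y,z] from here to world p=(x,y,z)"
    from scipy.spatial.transform import Rotation as R
    o=get_obs();r=R.from_euler('xyz',o['eef_rot']);return (r.inv().apply(np.array(p)-o['ee_pos'])/.03).round(2)
def W(x,y,z):
    c,s=np.cos(YAW),np.sin(YAW);return (C[0]+c*x-s*y,C[1]+s*x+c*y,z)
def st():
    o=get_obs();print(round(o['time_s'],2),'strip',strip(o['ee_pos']).round(4),'z',o['ee_pos'][2].round(4),'rot',o['eef_rot'].round(4),'F',o['force'].round(1),'w',round(o['grip_width'],4),'gf',round(o['grip_force'],1),'q',o['qpos'].round(2))
E
python3 -c "
from h import *
st();print(go((.4518,.293,.205)),strip((.4518,.293)),strip((.5056,.4061)),strip((.5083,-.0072)))"
```

```text
1.2 strip [-0.2432  0.564 ] z 0.2053 rot [-3.1414e+00  3.0000e-04  1.6261e+00] F [ 0.8 -0.1 -0.3] w 0.0943 gf 0.0 q [ 1.05  0.3   1.52 -0.    1.32  1.  ]
[-7.12  6.71  0.01] [-0.04233069  0.34997993] [0.01782514 0.45983131] [-0.00302459  0.04704872]
```

>>> send_rows --motion '[[[-0.89,0.84,0],[0,0,0],1],[[-0.89,0.84,0],[0,0,0],1],[[-0.89,0.84,0],[0,0,0],1],[[-0.89,0.84,0],[0,0,0],1],[[-0.89,0.84,0],[0,0,0],1],[[-0.89,0.84,0],[0,0,0],1],[[-0.89,0.84,0],[0,0,0],1],[[-0.89,0.84,0],[0,0,0],1],[[0,0,0.8],[0,0,0],1],[[0,0,0.8],[0,0,0],1],[[0,0,0.4],[0,0,0],1],[[0,0,0],[0,0,0],1]]'

```text
time_s: 2.4
ee_pos: [0.452, 0.2933, 0.1441]
eef_rot: [-3.139, 0.001, 1.63]
force: [0.4, -0.0, 0.2]
grip_width: 0.0942
grip_force: 0.0
```

```bash
python3 -c "
from h import *
st();print(go((.4518,.293,.023)))"
```

```text
2.4 strip [-0.0421  0.3503] z 0.1441 rot [-3.1391e+00  1.2000e-03  1.6302e+00] F [ 0.4 -0.   0.2] w 0.0942 gf 0.0 q [0.51 0.34 1.62 0.   1.19 0.45]
[-0.01  0.    4.04]
```

>>> send_rows --motion '[[[0,0,0.8],[0,0,0],1],[[0,0,0.8],[0,0,0],1],[[0,0,0.8],[0,0,0],1],[[0,0,0.8],[0,0,0],1],[[0,0,0.5],[0,0,0],1],[[0,0,0.34],[0,0,0],1],[[0,0,0],[0,0,0],0.2],[[0,0,0],[0,0,0],0],[[0,0,0],[0,0,0],-0.2],[[0,0,0],[0,0,0],-0.2],[[0,0,0],[0,0,0],-0.2],[[0,0,0],[0,0,0],-0.2]]'

```text
time_s: 3.6
ee_pos: [0.453, 0.2938, 0.0251]
eef_rot: [3.141, -0.001, 1.628]
force: [-0.7, -1.4, 7.8]
grip_width: 0.065
grip_force: 15.0
```

```bash
python3 -c "
from h import *
st()"
```

```text
3.6 strip [-0.0411  0.3507] z 0.0251 rot [ 3.1406e+00 -5.0000e-04  1.6281e+00] F [-0.7 -1.4  7.8] w 0.065 gf 15.0 q [0.51 0.5  1.71 0.   0.93 0.45]
```

>>> send_rows --motion '[[[0,0,-0.3],[0,0,0],-0.2],[[0,0,-0.7],[0,0,0],-0.2],[[0,0,-1],[0,0,0],-0.2],[[0,0,-1],[0,0,0],-0.2],[[0,0,-1],[0,0,0],-0.2],[[0,0,-1],[0,0,0],-0.2],[[-0.4,0.07,0],[0,0,0],-0.2],[[-0.8,0.1,0],[0,0,0],-0.2],[[-0.9,0.1,0],[0,0,0],-0.2],[[-0.9,0.1,0],[0,0,0],-0.2],[[-0.9,0.1,0],[0,0,0],-0.2],[[-0.9,0.1,0],[0,0,0],-0.2]]'

```text
time_s: 4.8
ee_pos: [0.4776, 0.1492, 0.1737]
eef_rot: [-3.141, 0.0, 1.628]
force: [-0.3, 0.1, 0.2]
grip_width: 0.0651
grip_force: 15.0
```

>>> send_rows --motion '[[[-0.9,0.1,0],[0,0,0],-0.2],[[-0.9,0.1,0],[0,0,0],-0.2],[[-0.9,0.1,0],[0,0,0],-0.2],[[-0.9,0.1,0],[0,0,0],-0.2],[[-0.9,0.1,0],[0,0,0],-0.2],[[-0.9,0.1,0],[0,0,0],-0.2],[[-0.9,0.1,0],[0,0,0],-0.2],[[-0.9,0.1,0],[0,0,0],-0.2],[[-0.9,0.1,0],[0,0,0],-0.2],[[-0.9,0,0],[0,0,0],-0.2],[[-0.9,0,0],[0,0,0],-0.2],[[0,0,0],[0,0,0],-0.2]]'

```text
time_s: 6.0
ee_pos: [0.5212, -0.1469, 0.1735]
eef_rot: [-3.141, 0.0, 1.625]
force: [0.1, -0.6, -0.1]
grip_width: 0.065
grip_force: 15.0
```

```bash
python3 -c "
from h import *
st();print(go(W(.002,-.103,.064)))
c=cam('top');save(c,'t2.png')"
```

```text
6.0 strip [ 0.0019 -0.0931] z 0.1735 rot [-3.1405  0.      1.6252] F [ 0.1 -0.6 -0.1] w 0.065 gf 15.0 q [-0.34  0.31  1.58 -0.    1.25 -0.4 ]
[-0.33  0.01  3.65]
```

View pics/t2.png

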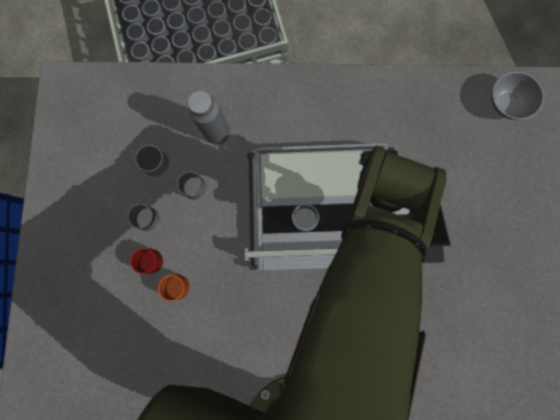

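The cup has left (184,238) and is held with a 65 mm grip. cup_a is undisturbed at (305,217).

>>> send_rows --motion '[[[-0.33,0,0.3],[0,0,0],-0.2],[[0,0,0.8],[0,0,0],-0.2],[[0,0,0.8],[0,0,0],-0.2],[[0,0,0.7],[0,0,0],-0.2],[[0,0,0.5],[0,0,0],-0.2],[[0,0,0.3],[0,0,0],-0.2],[[0,0,0.1],[0,0,0],-0.2],[[0,0,0],[0,0,0],-0.2],[[0,0,0],[0,0,0],-0.2]]'

```text
time_s: 6.95
ee_pos: [0.5228, -0.1541, 0.0699]
eef_rot: [3.141, 0.0, 1.628]
force: [-0.5, -0.6, -0.8]
grip_width: 0.0649
grip_force: 15.0
```

```bash
python3 -c "
from h import *
st()"
```

```text
6.95 strip [ 0.003  -0.1005] z 0.0699 rot [3.1406e+00 4.0000e-04 1.6282e+00] F [-0.5 -0.6 -0.8] w 0.0649 gf 15.0 q [-0.35  0.44  1.67  0.    1.03 -0.41]
```

>>> send_rows --motion '[[[-0.1,0,0.07],[0,0,0],-0.2],[[0,0,0.05],[0,0,0],-0.2],[[0,0,0.03],[0,0,0],-0.2],[[0,0,0],[0,0,0],-0.2]]'

```text
time_s: 7.35
ee_pos: [0.5227, -0.1573, 0.0651]
eef_rot: [3.141, 0.0, 1.628]
force: [-1.3, -1.3, 3.3]
grip_width: 0.0646
grip_force: 15.0
```

```bash
python3 -c "
from h import *
st()"
```

```text
7.35 strip [ 0.0028 -0.1036] z 0.0651 rot [3.1413e+00 3.0000e-04 1.6279e+00] F [-1.3 -1.3  3.3] w 0.0646 gf 15.0 q [-0.36  0.45  1.67 -0.    1.02 -0.42]
```

>>> send_rows --motion '[[[0,0,0],[0,0,0],0.65],[[0,0,0],[0,0,0],0.65],[[0,0,0],[0,0,0],0.65],[[0,0,-0.5],[0,0,0],0.65],[[0,0,-0.8],[0,0,0],0.65],[[0,0,-0.9],[0,0,0],0.65],[[0,0,-0.9],[0,0,0],0.65],[[0,0,-0.9],[0,0,0],0.65],[[0.5,0,0],[0,0,0],1],[[0.9,0,0],[0,0,0],1],[[1,0.05,0],[0,0,0],1],[[1,0.05,0],[0,0,0],1]]'

```text
time_s: 8.55
ee_pos: [0.5192, -0.0536, 0.1839]
eef_rot: [-3.141, -0.0, 1.628]
force: [-0.0, -0.5, -0.1]
grip_width: 0.0938
grip_force: 0.0
```

>>> send_rows --motion '[[[1,0.05,0],[0,0,0],1],[[1,0.05,0],[0,0,0],1],[[1,0.05,0],[0,0,0],1],[[1,0.05,0],[0,0,0],1],[[1,0.05,0],[0,0,0],1],[[1,0.05,0],[0,0,0],1],[[1,0.05,0],[0,0,0],1],[[1,0.05,0],[0,0,0],1],[[1,0,0],[0,0,0],1],[[1,0,0],[0,0,0],1],[[1,0,0],[0,0,0],1],[[1,0,0],[0,0,0],1]]'

```text
time_s: 9.75
ee_pos: [0.5103, 0.3066, 0.1837]
eef_rot: [-3.14, 0.0, 1.628]
force: [0.8, -1.6, 1.0]
grip_width: 0.0937
grip_force: 0.0
```

>>> send_rows --motion '[[[1,0,0],[0,0,0],1],[[1,0,0],[0,0,0],1],[[1,0,0],[0,0,0],1],[[0.5,0,0],[0,0,0],1],[[0,0,0],[0,0,0],1]]'

```text
time_s: 10.25
ee_pos: [0.5039, 0.4115, 0.1832]
eef_rot: [-3.14, 0.001, 1.63]
force: [0.2, -0.4, 0.3]
grip_width: 0.0938
grip_force: 0.0
```

```bash
python3 - <<'E'
from h import *
st()
c=cam('top');P=cloud(c)
for n,p in[('a',(.5083,-.0072,.1)),('new',W(.003,-.103,.1)),('left',(.5056,.4061,.06)),('far',(.5913,.2865,.06))]:
    q=P[abs(P[...,2]-p[2])<.006][:,:2];q=q[np.hypot(*(q-p[:2]).T)<.045].astype(np.float32)
    if len(q)<20: print(n,len(q));continue
    (x,y),r=cv2.minEnclosingCircle(q);print(n,len(q),round(x,4),round(y,4),round(r,4),strip((x,y)).round(4))
print(go((.5056,.4061,.024)))
E
```

```text
10.25 strip [0.0165 0.4654] z 0.1832 rot [-3.1401e+00  7.0000e-04  1.6303e+00] F [ 0.2 -0.4  0.3] w 0.0938 gf 0.0 q [0.63 0.54 1.23 0.   1.37 0.57]
a 106 0.5084 -0.0073 0.032 [-0.0029  0.047 ]
new 126 0.5247 -0.1572 0.0321 [ 0.0048 -0.1037]
left 118 0.5054 0.4065 0.0324 [0.0177 0.4602]
far 119 0.5918 0.2863 0.0321 [0.097  0.3353]
[-0.14  0.04  5.32]
```

The first cup was placed as planned. Next I pick up the left cup.

>>> send_rows --motion '[[[-0.16,0.04,0.5],[0,0,0],1],[[0,0,0.9],[0,0,0],1],[[0,0,0.9],[0,0,0],1],[[0,0,0.9],[0,0,0],1],[[0,0,0.9],[0,0,0],1],[[0,0,0.7],[0,0,0],1],[[0,0,0.35],[0,0,0],1],[[0,0,0.15],[0,0,0],1],[[0,0,0],[0,0,0],1]]'

```text
time_s: 11.2
ee_pos: [0.5068, 0.4048, 0.026]
eef_rot: [3.141, -0.0, 1.628]
force: [-0.2, 0.2, 0.0]
grip_width: 0.0937
grip_force: 0.0
```

>>> send_rows --motion '[[[0,0,0],[0,0,0],0.2],[[0,0,0],[0,0,0],0],[[0,0,0],[0,0,0],-0.2],[[0,0,0],[0,0,0],-0.2],[[0,0,0],[0,0,0],-0.2],[[0,0,0],[0,0,0],-0.2]]'

```text
time_s: 11.8
ee_pos: [0.5067, 0.4053, 0.0261]
eef_rot: [3.141, -0.0, 1.628]
force: [-2.6, -0.5, 4.5]
grip_width: 0.0647
grip_force: 15.0
```

```bash
python3 -c "
from h import *
st();print(go(W(.002,-.028,.024)))"
```

```text
11.8 strip [0.0188 0.4589] z 0.0261 rot [ 3.1413e+00 -2.0000e-04  1.6281e+00] F [-2.6 -0.5  4.5] w 0.0647 gf 15.0 q [0.62 0.7  1.37 0.   1.07 0.56]
[-16.23  -0.57   0.07]
```

>>> send_rows --motion '[[[0,0,-0.4],[0,0,0],-0.2],[[0,0,-0.8],[0,0,0],-0.2],[[0,0,-1],[0,0,0],-0.2],[[0,0,-1],[0,0,0],-0.2],[[0,0,-1],[0,0,0],-0.2],[[0,0,-0.8],[0,0,0],-0.2],[[-0.4,0,0],[0,0,0],-0.2],[[-0.8,0,0],[0,0,0],-0.2],[[-0.95,-0.05,0],[0,0,0],-0.2],[[-0.95,-0.05,0],[0,0,0],-0.2],[[-0.95,-0.05,0],[0,0,0],-0.2],[[-0.95,-0.05,0],[0,0,0],-0.2]]'

```text
time_s: 13.0
ee_pos: [0.5086, 0.2531, 0.1748]
eef_rot: [-3.14, 0.001, 1.628]
force: [0.0, -0.0, -0.9]
grip_width: 0.0649
grip_force: 15.0
```

>>> send_rows --motion '[[[-0.95,-0.05,0],[0,0,0],-0.2],[[-0.95,-0.05,0],[0,0,0],-0.2],[[-0.95,-0.05,0],[0,0,0],-0.2],[[-0.95,-0.05,0],[0,0,0],-0.2],[[-0.95,-0.05,0],[0,0,0],-0.2],[[-0.95,-0.05,0],[0,0,0],-0.2],[[-0.95,-0.05,0],[0,0,0],-0.2],[[-0.95,0,0],[0,0,0],-0.2],[[-0.9,0,0],[0,0,0],-0.2],[[-0.6,0,0],[0,0,0],-0.2],[[-0.2,0,0],[0,0,0],-0.2],[[0,0,0],[0,0,0],-0.2]]'

```text
time_s: 14.2
ee_pos: [0.5142, -0.0247, 0.1752]
eef_rot: [-3.141, -0.0, 1.627]
force: [0.8, 0.5, -1.1]
grip_width: 0.0647
grip_force: 15.0
```

```bash
python3 -c "
from h import *
st();print(go(W(.002,-.028,.066)))"
```

```text
14.2 strip [0.0019 0.0293] z 0.1752 rot [-3.1407e+00 -1.0000e-04  1.6267e+00] F [ 0.8  0.5 -1.1] w 0.0647 gf 15.0 q [-0.12  0.25  1.66 -0.    1.24 -0.17]
[-1.91  0.01  3.64]
```

>>> send_rows --motion '[[[-0.7,0,0],[0,0,0],-0.2],[[-0.7,0,0],[0,0,0],-0.2],[[-0.4,0,0],[0,0,0],-0.2],[[-0.11,0,0.3],[0,0,0],-0.2],[[0,0,0.7],[0,0,0],-0.2],[[0,0,0.8],[0,0,0],-0.2],[[0,0,0.8],[0,0,0],-0.2],[[0,0,0.5],[0,0,0],-0.2],[[0,0,0.3],[0,0,0],-0.2],[[0,0,0.1],[0,0,0],-0.2],[[0,0,0],[0,0,0],-0.2]]'

```text
time_s: 15.3
ee_pos: [0.518, -0.081, 0.0707]
eef_rot: [-3.142, -0.0, 1.628]
force: [-0.1, 0.8, -0.1]
grip_width: 0.0646
grip_force: 15.0
```

```bash
python3 -c "
from h import *
st();print(go(W(.002,-.028,.066)))"
```

```text
15.3 strip [ 0.0024 -0.0272] z 0.0707 rot [-3.1415e+00 -1.0000e-04  1.6283e+00] F [-0.1  0.8 -0.1] w 0.0646 gf 15.0 q [-0.22  0.4   1.73  0.    1.02 -0.28]
[-0.03 -0.01  0.16]
```

>>> send_rows --motion '[[[-0.03,0,0.07],[0,0,0],-0.2],[[0,0,0.06],[0,0,0],-0.2],[[0,0,0.03],[0,0,0],-0.2],[[0,0,0],[0,0,0],-0.2]]'

```text
time_s: 15.7
ee_pos: [0.5181, -0.0823, 0.0661]
eef_rot: [3.141, 0.0, 1.628]
force: [-0.2, 0.6, -0.2]
grip_width: 0.0649
grip_force: 15.0
```

>>> send_rows --motion '[[[0,0,0],[0,0,0],0.65],[[0,0,0],[0,0,0],0.65],[[0,0,0],[0,0,0],0.65],[[0,0,-0.5],[0,0,0],0.65],[[0,0,-0.8],[0,0,0],0.65],[[0,0,-0.9],[0,0,0],0.65],[[0,0,-0.9],[0,0,0],0.65],[[0,0,-0.9],[0,0,0],0.65],[[-0.3,0,-0.3],[0,0,0],0],[[-0.8,-0.3,0],[0,0,0],-1],[[-0.9,-0.3,0],[0,0,0],-1],[[-0.9,-0.3,0],[0,0,0],-1]]'

```text
time_s: 16.9
ee_pos: [0.4954, -0.1719, 0.194]
eef_rot: [-3.141, -0.0, 1.628]
force: [0.3, -0.7, -0.3]
grip_width: 0.049
grip_force: 0.0
```

>>> send_rows --motion '[[[-0.9,-0.3,0],[0,0,0],-1],[[-0.9,-0.3,0],[0,0,0],-1],[[-0.9,-0.3,0],[0,0,0],-1],[[-0.9,-0.3,0],[0,0,0],-1],[[-0.6,-0.3,0],[0,0,0],-1],[[0,-0.2,0],[0,0,0],-1],[[0,0,0],[0,0,0],-1]]'

```text
time_s: 17.6
ee_pos: [0.4515, -0.2994, 0.1942]
eef_rot: [-3.141, -0.001, 1.627]
force: [0.1, 0.3, 0.1]
grip_width: 0.0
grip_force: 0.0
```

```bash
python3 - <<'E'
from h import *
st()
c=cam('scene');save(c,'s3.png')
c=cam('top');P=cloud(c)
for n,p in[('a',(.5083,-.0072,.1)),('new',W(.003,-.103,.1)),('mid',W(.002,-.028,.1))]:
    q=P[abs(P[...,2]-p[2])<.006][:,:2];q=q[np.hypot(*(q-p[:2]).T)<.037].astype(np.float32)
    if len(q)<20: print(n,len(q));continue
    (x,y),r=cv2.minEnclosingCircle(q);print(n,len(q),round(x,4),round(y,4),round(r,4),strip((x,y)).round(4))
pad=np.r_[strip((.4776,-.3115)),.08];print(pad,W(-.051,-.255,.1),go(W(-.051,-.255,.1)))
E
```

```text
17.6 strip [-0.0764 -0.2414] z 0.1942 rot [-3.1407e+00 -8.0000e-04  1.6269e+00] F [0.1 0.3 0.1] w 0.0 gf 0.0 q [-0.65  0.29  1.56  0.    1.29 -0.71]
a 109 0.5085 -0.0074 0.0321 [-0.0028  0.0469]
new 128 0.5248 -0.1571 0.0321 [ 0.005  -0.1036]
mid 108 0.5203 -0.0805 0.0321 [ 0.0048 -0.0268]
[-0.05101044 -0.25500813  0.08      ] (np.float64(0.47760995764692377), np.float64(-0.311491290760564), 0.1) [-0.47  0.82  3.16]
```

View pics/s3.png

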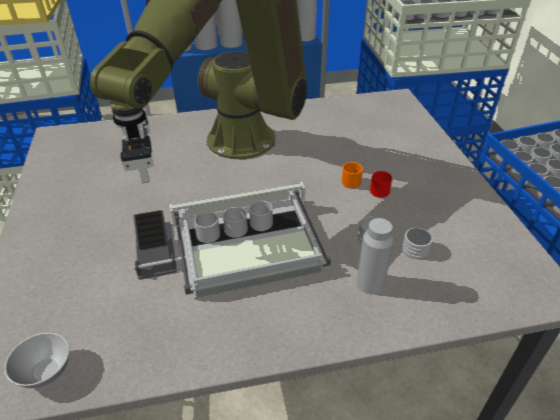

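All three cups stand in a row on the strip at (207,227), (235,220) and (260,214). Next is the pedal at (150,230).

>>> send_rows --motion '[[[-0.2,0.3,0.4],[0,0,0],-1],[[-0.2,0.4,0.8],[0,0,0],-1],[[-0.07,0.12,0.8],[0,0,0],-1],[[0,0,0.7],[0,0,0],-1],[[0,0,0.4],[0,0,0],-1],[[0,0,0.2],[0,0,0],-1],[[0,0,0.1],[0,0,0],-1],[[0,0,0],[0,0,0],-1]]' --squeeze 30

```text
time_s: 18.5
ee_pos: [0.4779, -0.312, 0.0934]
eef_rot: [3.141, 0.0, 1.628]
force: [1.7, -0.6, -0.1]
grip_width: 0.0004
grip_force: 0.0
```

```bash
python3 -c "
from h import *
st();print(go(W(-.051,-.255,.08)))"
```

```text
18.5 strip [-0.0507 -0.2555] z 0.0934 rot [3.1411e+00 4.0000e-04 1.6282e+00] F [ 1.7 -0.6 -0.1] w 0.0004 gf 0.0 q [-0.64  0.46  1.58  0.    1.1  -0.7 ]
[ 0.02 -0.01  0.45]
```

>>> send_rows --motion '[[[0,0,0.15],[0,0,0],-1],[[0,0,0.1],[0,0,0],-1],[[0,0,0.08],[0,0,0],-1],[[0,0,0.05],[0,0,0],-1],[[0,-0.01,0.05],[0,0,0],-1],[[0,-0.01,0.05],[0,0,0],-1],[[0,-0.01,0.05],[0,0,0],-1],[[0,-0.01,0.05],[0,0,0],-1],[[0,-0.01,0.05],[0,0,0],-1],[[0,-0.01,0.05],[0,0,0],-1],[[0,-0.01,0.05],[0,0,0],-1],[[0,-0.01,0.05],[0,0,0],-1]]'

```text
time_s: 19.7
ee_pos: [0.4753, -0.3123, 0.0698]
eef_rot: [3.141, 0.0, 1.628]
force: [-1.7, 1.1, 6.4]
grip_width: 0.0005
grip_force: 2.6
```

>>> send_rows --motion '[[[0,-0.015,0.05],[0,0,0],-1],[[0,-0.015,0.05],[0,0,0],-1],[[0,-0.015,0.05],[0,0,0],-1],[[0,-0.015,0.05],[0,0,0],-1],[[0,-0.015,0.05],[0,0,0],-1],[[0,-0.015,0.05],[0,0,0],-1],[[0,-0.015,0.05],[0,0,0],-1],[[0,-0.015,0.05],[0,0,0],-1]]'

```text
time_s: 20.5
ee_pos: [0.4718, -0.3126, 0.0584]
eef_rot: [3.141, 0.001, 1.628]
force: [-4.0, 1.6, 12.6]
grip_width: 0.0004
grip_force: 5.8
```

```bash
python3 - <<'E'
from h import *
st()
c=cam('scene');save(c,'s4.png')
E
```

```text
20.5 strip [-0.0569 -0.2558] z 0.0584 rot [3.1410e+00 7.0000e-04 1.6279e+00] F [-4.   1.6 12.6] w 0.0004 gf 5.8 q [-0.65  0.5   1.62 -0.    1.03 -0.71]
```

View pics/s4.png

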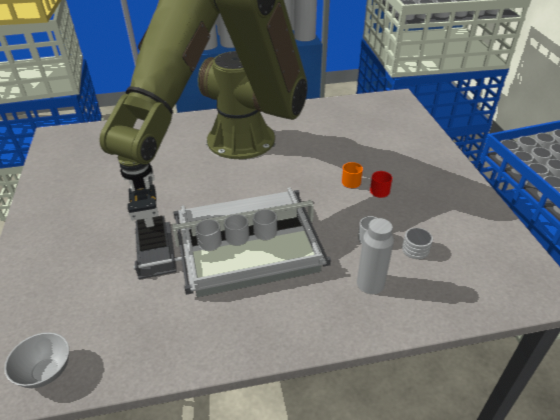

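The pusher is halfway along and the cups at (208,235), (237,228) and (265,223) are sliding upright. I'll keep pressing.

>>> send_rows --motion '[[[0,-0.012,0.05],[0,0,0],-1],[[0,-0.012,0.05],[0,0,0],-1],[[0,-0.012,0.05],[0,0,0],-1],[[0,-0.012,0.05],[0,0,0],-1],[[0,-0.012,0.05],[0,0,0],-1],[[0,-0.012,0.05],[0,0,0],-1],[[0,-0.012,0.05],[0,0,0],-1],[[0,-0.012,0.05],[0,0,0],-1],[[0,-0.012,0.05],[0,0,0],-1],[[0,-0.012,0.05],[0,0,0],-1]]'

```text
time_s: 21.55
ee_pos: [0.4689, -0.3128, 0.0437]
eef_rot: [3.14, 0.001, 1.628]
force: [0.3, 3.3, 13.9]
grip_width: 0.0004
grip_force: 6.6
```

```bash
python3 -c "
from h import *
st()"
```

```text
21.55 strip [-0.0598 -0.2558] z 0.0437 rot [3.1396e+00 1.2000e-03 1.6280e+00] F [ 0.3  3.3 13.9] w 0.0004 gf 6.6 q [-0.65  0.51  1.63  0.    1.   -0.71]
```

>>> send_rows --motion '[[[0,-0.01,0.05],[0,0,0],-1],[[0,-0.01,0.05],[0,0,0],-1],[[0,0,0.05],[0,0,0],-1],[[0,0,0.04],[0,0,0],-1],[[0,0,0],[0,0,0],-1]]'

```text
time_s: 22.05
ee_pos: [0.4685, -0.3129, 0.0395]
eef_rot: [3.139, 0.002, 1.628]
force: [-7.0, 8.2, 31.5]
grip_width: 0.0004
grip_force: 15.5
```

```bash
python3 -c "
from h import *
st()"
```

```text
22.05 strip [-0.0602 -0.2559] z 0.0395 rot [3.1391e+00 1.6000e-03 1.6282e+00] F [-7.   8.2 31.5] w 0.0004 gf 15.5 q [-0.65  0.52  1.63  0.    0.99 -0.71]
```

The force jumped at z = 0.0395, so the pedal is on its stop. I'll hold it there and check.

>>> send_rows --motion '[[[0,0,0],[0,0,0],-1],[[0,0,0],[0,0,0],-1],[[0,0,0],[0,0,0],-1],[[0,0,0],[0,0,0],-1],[[0,0,0],[0,0,0],-1],[[0,0,0],[0,0,0],-1],[[0,0,0],[0,0,0],-1],[[0,0,0],[0,0,0],-1]]'

```text
time_s: 22.85
ee_pos: [0.4685, -0.3129, 0.0396]
eef_rot: [3.139, 0.002, 1.628]
force: [-6.4, 8.0, 30.9]
grip_width: 0.0005
grip_force: 15.4
```

```bash
cat > chk.py <<'E'
from h import *
st()
c=cam('top');P=cloud(c)
S=(P[...,:2]-C)@np.array([[np.cos(YAW),-np.sin(YAW)],[np.sin(YAW),np.cos(YAW)]])
m=(abs(P[...,2]-.089)<.006)&(abs(S[...,1]-.14)<.03);print('bar x',np.percentile(S[m][:,0],[2,50,98]).round(4) if m.any() else None)
for y in(.047,-.027,-.1036):
    k=(abs(P[...,2]-.1)<.006)&(np.hypot(S[...,0]-.104,S[...,1]-y)<.037);q=S[k].astype(np.float32)
    print(len(q),cv2.minEnclosingCircle(q) if len(q) else None)
save(cam('scene'),'s5.png')
E
python3 chk.py
```

```text
22.85 strip [-0.0602 -0.2559] z 0.0396 rot [3.1389e+00 1.7000e-03 1.6281e+00] F [-6.4  8.  30.9] w 0.0005 gf 15.4 q [-0.65  0.52  1.63  0.    0.99 -0.71]
bar x [0.0564 0.0633 0.0697]
95 ((0.10215876996517181, 0.05468570068478584), 0.03218216821551323)
105 ((0.10213892161846161, -0.034206029027700424), 0.03216409683227539)
105 ((0.1023680791258812, -0.11016657948493958), 0.03180263191461563)
```

Full stroke reached: the bar is at +0.07 and the cups are upright at x' = 0.102 on the tray. I'll let the pedal up gently.

>>> send_rows --motion '[[[0,0.01,-0.1],[0,0,0],-1],[[0,0.02,-0.1],[0,0,0],-1],[[0,0.02,-0.1],[0,0,0],-1],[[0,0.02,-0.1],[0,0,0],-1],[[0,0.03,-0.1],[0,0,0],-1],[[0,0.03,-0.1],[0,0,0],-1],[[0,0.03,-0.1],[0,0,0],-1],[[0,0.03,-0.1],[0,0,0],-1],[[0,0.03,-0.1],[0,0,0],-1],[[0,0.03,-0.1],[0,0,0],-1],[[0,0.03,-0.1],[0,0,0],-1],[[0,0.03,-0.1],[0,0,0],-1]]'

```text
time_s: 24.15
ee_pos: [0.477, -0.3121, 0.0731]
eef_rot: [3.141, 0.0, 1.628]
force: [1.3, -1.1, 2.6]
grip_width: 0.0006
grip_force: 1.2
```

>>> send_rows --motion '[[[0,0,-0.1],[0,0,0],-1],[[0,0,-0.1],[0,0,0],-1],[[0,0,-0.2],[0,0,0],-1],[[0,0,-0.4],[0,0,0],-1],[[0,0,-0.7],[0,0,0],-1],[[0,0,-0.9],[0,0,0],-1],[[0,0,-0.7],[0,0,0],-1],[[0,0,-0.3],[0,0,0],-1],[[0,0,0],[0,0,0],-1],[[0,0,0],[0,0,0],-1],[[0,0,0],[0,0,0],-1]]'

```text
time_s: 25.25
ee_pos: [0.4763, -0.3118, 0.1736]
eef_rot: [-3.14, -0.001, 1.628]
force: [-0.4, 0.9, -1.0]
grip_width: 0.0004
grip_force: 0.0
```

```bash
python3 chk.py; python3 -c "
from h import *
c=cam('top');P=cloud(c);q=P[240:262,244:300].reshape(-1,3);q=q[(q[:,2]>.08)&(q[:,2]<.1)];print('bar at rest?',len(q),q.mean(0)); print(P[234,430],P[240,430])"
```

```text
25.25 strip [-0.0523 -0.2552] z 0.1736 rot [-3.1400e+00 -1.3000e-03  1.6279e+00] F [-0.4  0.9 -1. ] w 0.0004 gf 0.0 q [-0.64  0.37  1.5  -0.    1.27 -0.7 ]
bar x [-0.0935 -0.0867 -0.0798]
96 ((0.10179180651903152, 0.05466350167989731), 0.03180227056145668)
104 ((0.10158351063728333, -0.03403634577989578), 0.031840939074754715)
103 ((0.10245919227600098, -0.10987149924039841), 0.03190923109650612)
bar at rest? 357 [0.41976041 0.07453226 0.08814196]
[ 0.47539974 -0.30789091  0.07957312] [ 0.46058429 -0.30557569  0.08552056]
```

View pics/s5.png

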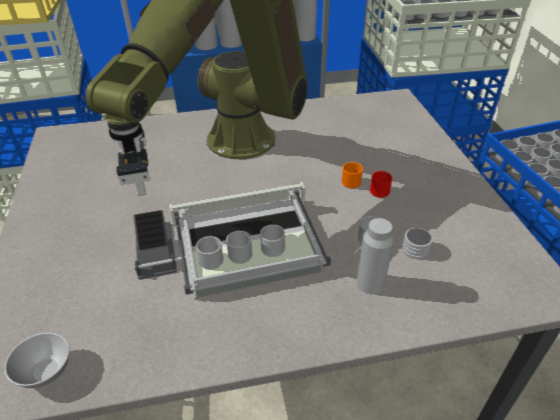

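The three cups stand upright on the tray at (208,253), (238,247) and (272,240). The pusher and pedal are back at rest and the arm is clear.

```bash
python3 -c "
from station import *
print(hand_in())"
```

```text
the job is handed in; nothing more can be done
None
```

The job is handed in: three cups stand upright on the delivery tray, the pedal and pusher are back at rest, and the last cup, the flask and the lids were left where they stood.

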